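# Snap the back onto a pocket watch with a seating die

### The job

The pocket watch in the ball vise has its back laid in but not snapped shut. Take the hand die whose cup clears the raised dome and bears on the flat flange of the back, press it squarely down until the back clicks fully home all round, and keep a steady push of about 15 newtons on it for a full second so that the gasket beds down; then stand that die upright again in the hollow of the wooden board it came from. Never press with more than 25 newtons or the crystal underneath cracks, do not touch the back with the fingers or with the other two dies, and leave everything else on the bench where it is.

Things in the scene. Friction and masses are not known exactly. Their poses are not given: they have to be found in the camera images.
- case_rim (a point): centre of the top rim of the steel pocket-watch case (55 mm outside, 43 mm bore), which lies back-up, level and rigidly clamped in the pins of a fixed ball vise (100 mm across its foot), 0.110 to 0.126 m above the bench; the height differs from start to start. z up. The back's flange must come down onto this rim. Crown and bow stick out along +x of this frame, below the rim.
- back: the watch's loose snap back, polished steel, about 60 g. Flat round flange 47 mm across, 2.5 mm thick (underside 7.5 mm, top 10 mm above the origin); on it a raised dome, 29 mm across at its foot and 2.5 mm high; below it a 40 mm snap ring. Origin: centre of the snap ring's underside; z up, along its axis. At the start it lies level and centred on the spring lip in the case.
- back_flange (a point): centre of the underside of the back's flange. At the start about 5 mm above case_rim; home, it lies on case_rim. Pressed straight down, the back resists more and more, up to some 8 to 15 N when its flange is about 1.5 mm above the rim; there the lip gives way with a click (the force drops), and the flange lands on the rim, where it stops hard.
- die_small: hand seating die: nylon cup 25 mm outside and 16 mm inside diameter. Handle, heights and origin as for die_mid.
- die_mid: hand seating die, about 0.14 kg, 72 mm high, standing cup downward: nylon cup 43 mm outside and 34 mm inside diameter, 16 mm high, hollow 10.5 mm deep from below, so that only its ring-shaped lower edge presses; above it a neck, then a round wooden handle of 26 mm diameter, 25 to 72 mm above the origin. Origin: centre of the cup's lower edge; z up along the handle. Grip 60 N or more.
- die_large: hand seating die: nylon cup 59 mm outside and 49 mm inside diameter. Handle, heights and origin as for die_mid.
- board: fixed wooden board, 100 mm (x) by 250 mm (y) by 14 mm high, origin under its centre, with three round hollows of 66 mm diameter and 4 mm depth (floor 10 mm above the bench) on its y axis at -80, 0 and +80 mm; one die stands in each, in any order
- pliers_long: bystander: long-nose pliers, 165 mm long, lying flat; origin at the joint's underside
- cutters: bystander: side cutters, 140 mm long, lying flat; origin at the joint's underside
- tweezers: bystander: steel tweezers, 135 mm long, lying flat; origin under the middle
- loupe: bystander: black eye loupe, 36 mm diameter, 34 mm high; origin under its centre
- stone_block: bystander: marble bench block, 100 x 100 x 22 mm; origin under its centre
- chasing_hammer: bystander: small hammer with a wooden handle, 220 mm long, lying on its side
- glue: bystander: glue bottle, 32 mm diameter, 100 mm high; origin under its centre

How it is judged:
On the way:
1. the back is clicked home on the rim, level, and held there by the middle die with a steady 11 to 19 N (z of back_flange in the frame of case_rim below 0.001 m and angle between the z axis of back and the z axis of case_rim, either way round below 0.035 rad and contact force between die_mid and back between 11 and 19 N), for 0.8 s.
At the end, for the whole second after the job is handed in: the back's flange lies on the case rim (within 1 mm, level within 2 degrees, centred within 2.5 mm), and the middle die stands upright, released and at rest, within 18 mm of where it stood at the start, in the same hollow; the other two dies still stand in theirs, within 15 mm (z of back_flange in the frame of case_rim below 0.001 m and horizontal distance between back_flange and case_rim below 0.0025 m and angle between the z axis of back and the z axis of case_rim, either way round below 0.035 rad and distance of die_mid from where it was at the start of the episode below 0.018 m and angle between each of die_mid, die_small, die_large's own z axis and vertical below 0.08 rad and linear speed of die_mid below 0.01 m/s and distance of each of die_small, die_large from where it was at the start of the episode below 0.015 m); the robot touches nothing.
It fails at once if the die was pressed on the back with more than 25 N (contact force between die_mid and back above 25 N).
It fails at once if the fingers touched the back (contact force between the fingers and back above 1 N).
It fails at once if a wrong die was set on the back (contact force between any of die_small, die_large and back above 1 N).
It fails at once if a bystander was moved more than 25 mm (distance of any of pliers_long, cutters, tweezers, loupe, stone_block, chasing_hammer, glue from where it was at the start of the episode above 0.025 m).
It also fails if it takes over 58 s, if anything falls off the work surface, if the arm or the gripper's body presses on something with over 40 N, if the wrist force passes 120 N, or if a joint passes its speed limit or range.

### The arm

A 6-joint arm with a two-finger parallel gripper is mounted at the origin on the work surface. World frame = base frame: x ahead of the robot, y to its left, z up, the work surface at z = 0. Lengths are in m, angles in rad, forces in N, time in s.
With the tool pointing down it reaches from about 0.375 to 0.975 m from the base axis. Payload 3.8 kg.
Tool frame: the origin (TCP) lies at the very end of the fingers, on their centre line; the grasp point (between the pads) lies 19 mm behind it (env.grip_point_offset is the z of the grasp point in the tool frame, in m); z points along the fingers, y is the line along which they close (so a half turn about z gives the same grasp; the last joint's range is limited). The gripper opens to 88 mm and grips with 3 to 60 N. Pads are 18 mm wide; open, the fingers measure 123 mm over their backs; the gripper's body (75 mm by 187 mm) begins 45 mm behind the grasp point.
Start: joints at [-1.248, 0.264, 1.604, -0, 1.274, -0.037], TCP at [0.238, -0.632, 0.239] pointing down, gripper open.
Joint ranges: [-2.63, 2.63], [-0.94, 2.18], [0.31, 2.57], [-1.31, 4.45], [0, 2.66], [-2.55, 2.55]. Speed limits (rad/s): [2.57, 2.57, 3.14, 3.14, 3.14, 3.14].

### API

Orientations are given as a unit quaternion [x, y, z, w].
In Python, from cell import env gives the robot as it stands. The module is installed in compiled form; this text tells all that it offers.
- The arm moves only by the tool drive_tool, never from a script. Its arguments are lists of equal length, an entry for each row: "hand": the finger opening in m, from 0 to 0.0881; "delta_pos": the shift along the tool's x, y, z in normalised numbers (1 is 1 m), a list of three; "rot": the turn, a rotation vector about the tool's x, y, z in a scale on which 1.0 is 2 rad, a list of three. In form: {"hand": [hand, ...], "delta_pos": [[dx, dy, dz], ...], "rot": [[ax, ay, az], ...]}. A call has 1 to 5 rows; each row is the pose to reach, as a shift and turn from the pose commanded when the call began, along the tool's axes at that moment; what a row does not reach only later rows make up. A row lasts 1/12 s, in which the tool goes at most 41.7 mm and 7.16 degrees, less where a joint would pass 70% of its speed; a pose out of reach is approached as far as the arm can. A call with a gripper value outside its range is refused whole. The fingers move at their own pace and stop on an object; "newtons" is the grip in N (left out, the last holds). Time passes only in rows, so rows that repeat a pose let the fingers close. It gives the time, the measured TCP pose, the force, the opening and the grip force at its end, in the units of the state.
- env.get_obs(): the state, without advancing time (a new reading comes with each control period).
- env.get_image(name): name is "side" or "top" or "wrist"; returns a dict with "color" (480x640x3 uint8, red, green, blue), "mtx" (3x3 intrinsics, pixels), "view" (4x4, takes a point from world to camera coordinates). Camera axes: x right, y down, z forward; pixel columns grow to the right and rows downward; lengths in m; the calibration is good to about 2 mm. A picture is of the moment at which its call begins. There is no depth.
- env.close_job(): hands the job in; it is judged then, once.
The state is a dict: "time": time; "joints": joint angles; "qd": joint speeds; "effort": joint torques, N m; "tcp_pos": TCP position; "tool_rot": TCP orientation; "contact_force": force on the tool from outside, world axes, zero at the start; "torque": the same for the moment, N m; "width": finger opening in m; "gripper_force": force on a finger pad.
Only numpy, scipy, OpenCV 4.12 (cv2) and the standard library are available. Lean on these libraries where they do the work, as an engineer would, in place of code of your own. Each camera call takes 0.05 s, during which the arm holds its last target. There are 200 camera calls.

## Working session

There is one attempt and no reset: what is moved stays moved. The work goes in short steps, Python scripts to look and compute and a tool call to move; the robot and the scene stay as the last step left them, time stands still between calls to the robot, and variables do not carry over. Pictures are saved under pics/ and viewed, at most 10 in all, crops included, and the job is handed in when it is done.

Besides the shell and the picture viewer there is one more tool, called after "Emit:" as name(argument=value, ...), one argument or row to a line, values as JSON. drive_tool: Moves the arm, as the interface text tells. Its arguments: {"type":"object","properties":{"hand":{"type":"array"},"delta_pos":{"type":"array"},"rot":{"type":"array"},"newtons":{"type":"number"}},"required":["hand","delta_pos","rot"]}

```bash
mkdir -p pics
cat > h.py <<'E'
import numpy as np, cv2, json, pickle
from cell import env
def snap(n,f):
    d=env.get_image(n); cv2.imwrite('pics/%s.png'%f,d['color'][:,:,::-1]); pickle.dump(d,open('pics/%s.pkl'%f,'wb')); return d
def load(f): return pickle.load(open('pics/%s.pkl'%f,'rb'))
def ray(d,u,v):
    M=np.array(d['view']); R=M[:3,:3]; c=-R.T@M[:3,3]
    r=R.T@np.linalg.inv(d['mtx'])@np.array([u,v,1.]); return c,r/np.linalg.norm(r)
def plane(d,u,v,z):
    c,r=ray(d,u,v); return c+r*(z-c[2])/r[2]
def tri(obs):
    A=np.zeros((3,3));b=np.zeros(3);cs=[]
    for d,u,v in obs:
        c,r=ray(d,u,v);P=np.eye(3)-np.outer(r,r);A+=P;b+=P@c;cs.append((c,r))
    p=np.linalg.solve(A,b); return p,[np.linalg.norm((np.eye(3)-np.outer(r,r))@(p-c)) for c,r in cs]
def proj(d,p):
    M=np.array(d['view']); q=d['mtx']@(M[:3,:3]@np.array(p)+M[:3,3]); return q[:2]/q[2]
E
python3 - <<'E'
from h import *
np.set_printoptions(precision=4,suppress=True)
for n in['side','top']:
    d=snap(n,n+'0'); c,r=ray(d,320,240); print(n,c,r,d['mtx'][0])
o=env.get_obs(); print(o, env.grip_point_offset)
E
```

```text
side [ 0.406  -0.6946  0.5743] [ 0.2103  0.7886 -0.5778] [442.0232   0.     321.096 ]
top [ 0.3596 -0.0492  1.1196] [ 0.2115  0.0185 -0.9772] [505.5272   0.     327.4389]
{'time': 0.1, 'joints': array([-1.2479,  0.2647,  1.6052, -0.    ,  1.2737, -0.0369]), 'qd': array([ 0.0006, -0.0002, -0.0032,  0.    ,  0.0001, -0.    ]), 'effort': array([ -0.0002, -50.3617, -35.8072,   0.0731,   0.0233,  -0.    ]), 'tcp_pos': array([ 0.2375, -0.6312,  0.2375]), 'tool_rot': array([ 0.9839,  0.1789, -0.0001, -0.001 ]), 'contact_force': array([-0.3346, -0.4201, -0.3633]), 'torque': array([ 0.0059, -0.0536,  0.0242]), 'gripper_force': 0.0, 'width': 0.08803348950484517} -0.0187
```

View pics/side0.png

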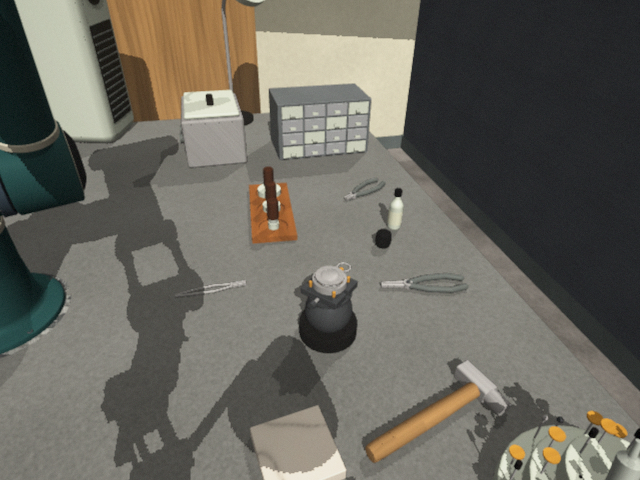

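View pics/top0.png

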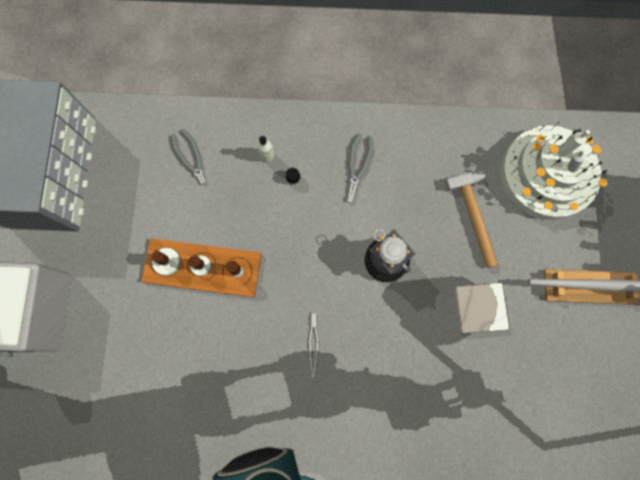

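The side view shows the watch at about (330,275) and the dies at about (270,205). In the top view, the dies stand at about (165,262) large, (200,266) mid and (235,269) small, and the watch is at (393,250). Next I'll enlarge crops.

Run:
```python
from h import *
def crop(f,x,y,w,h,s): 
    im=cv2.imread('pics/%s.png'%f)[y:y+h,x:x+w]; im=cv2.resize(im,None,fx=s,fy=s,interpolation=cv2.INTER_CUBIC)
    for i in range(0,w,10): cv2.line(im,(i*s,0),(i*s,12 if i%50 else 25),(0,255,255),1); 
    for i in range(0,h,10): cv2.line(im,(0,i*s),(12 if i%50 else 25,i*s),(0,255,255),1)
    return im
a=crop('top0',140,230,133,75,3);b=crop('top0',355,220,80,75,5)[:, :400]
b=crop('top0',360,225,80,60,5)
a=crop('top0',140,235,130,60,3)
o=np.zeros((600,800,3),np.uint8)
o[:180,:390]=a; o[:300,400:800]=b
c=crop('side0',240,160,70,90,4); o[180:540,:280]=c
d=crop('side0',295,255,70,56,5); o[310:590,400:750]=d
cv2.imwrite('pics/c1.png',o)
```

```text
(no output)
```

View pics/c1.png

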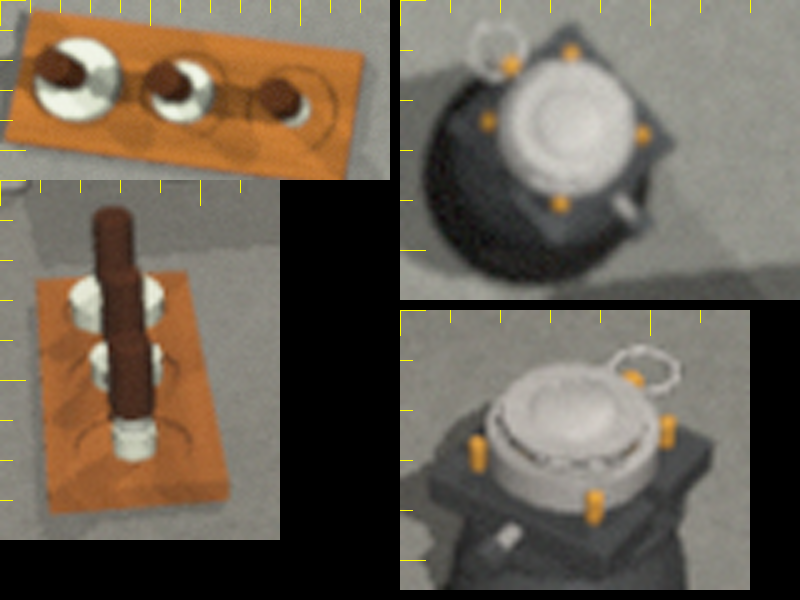

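Run:
```python
from h import *
np.set_printoptions(precision=4,suppress=True)
t=load('top0');s=load('side0')
print('dome',tri([(t,393.4,249.8),(s,330,275)]))
C=[plane(t,140+x/3,235+y/3,.014) for x,y in[(28,10),(364,53),(345,184),(5,138)]]
print(C,np.mean(C,0), np.linalg.norm(C[0]-C[1]),np.linalg.norm(C[1]-C[2]))
Cs=[plane(s,240+x/4,160+(y-180)/4,.014) for x,y in[(36,282),(187,272),(229,487),(52,500)]]
print(Cs,np.mean(Cs,0))
print('mid handle top from top',plane(t,193.5,261,.082),'cup',plane(t,200,265.3,.026))
# side: handle top centre of mid crop (122,275)
print('tri handle top',tri([(t,193.5,261),(s,240+122/4,160+(277-180)/4)]))
```

```text
dome (array([ 0.5608, -0.1784,  0.1255]), [np.float64(0.0003675958626719194), np.float64(0.0003675958626720063)])
[array([0.5876, 0.3531, 0.014 ]), array([0.5649, 0.1009, 0.014 ]), array([0.4675, 0.1082, 0.014 ]), array([0.4913, 0.359 , 0.014 ])] [0.5278 0.2303 0.014 ] 0.2532628071526196 0.09766622539685034
[array([0.4886, 0.3538, 0.014 ]), array([0.5883, 0.346 , 0.014 ]), array([0.564 , 0.0936, 0.014 ]), array([0.4673, 0.1031, 0.014 ])] [0.5271 0.2241 0.014 ]
mid handle top from top [0.5291 0.2313 0.082 ] cup [0.5293 0.2313 0.026 ]
tri handle top (array([0.5298, 0.2329, 0.0761]), [np.float64(0.0002458802921094134), np.float64(0.0002458802921090517)])
```

The manual's scale: turns go in shares of 2 rad. Converting my numbers, -0.55 rad is -0.275.

Emit:
drive_tool(
  hand=[0.088, 0.088, 0.088, 0.088, 0.088],
  delta_pos=[
    [0.033, -0.022, 0],
    [0.066, -0.044, 0],
    [0.099, -0.066, 0],
    [0.132, -0.088, 0],
    [0.165, -0.11, 0],
  ],
  rot=[
    [0, 0, -0.055],
    [0, 0, -0.11],
    [0, 0, -0.165],
    [0, 0, -0.22],
    [0, 0, -0.275],
  ],
)

```text
time: 0.52
tcp_pos: [0.3538, -0.4689, 0.2381]
tool_rot: [0.897, 0.441, -0.0, -0.0]
contact_force: [0.5, -0.2, 0.3]
width: 0.0883
gripper_force: 0.0
```

```bash
cat >> h.py <<'E'
from scipy.spatial.transform import Rotation as Rn
def go(p,yaw=-5.):
    "tool delta to reach TCP p with tool y at yaw deg, pointing down"
    o=env.get_obs(); R=Rn.from_quat(o['tool_rot']); a=np.radians(yaw)
    y=np.array([np.cos(a),np.sin(a),0]); z=np.array([0,0,-1.]); T=Rn.from_matrix(np.c_[np.cross(y,z),y,z])
    np.set_printoptions(precision=4,suppress=True)
    print('t',o['time'],'tcp',o['tcp_pos'],'d',R.inv().apply(np.array(p)-o['tcp_pos']),'rot',(R.inv()*T).as_rotvec(),'F',o['contact_force'],'w',o['width'])
E
python3 -c "
from h import *
go([.561,-.178,.24])"
```

```text
t 0.5167 tcp [ 0.3538 -0.4689  0.2381] d [ 0.3569 -0.0133 -0.0018] rot [-0.0007 -0.0007 -0.569 ] F [ 0.4854 -0.2287  0.2706] w 0.08831083387122182
```

To row units: -0.55 rad is -0.275.

Emit:
drive_tool(
  hand=[0.088, 0.088, 0.088, 0.088, 0.088],
  delta_pos=[
    [0.039, -0.001, 0],
    [0.078, -0.003, 0],
    [0.117, -0.004, 0],
    [0.156, -0.006, 0],
    [0.195, -0.007, 0],
  ],
  rot=[
    [0, 0, -0.055],
    [0, 0, -0.11],
    [0, 0, -0.165],
    [0, 0, -0.22],
    [0, 0, -0.275],
  ],
)

```text
time: 0.93
tcp_pos: [0.4679, -0.3105, 0.2383]
tool_rot: [0.743, 0.669, -0.0, -0.0]
contact_force: [0.0, -1.4, 0.9]
width: 0.0877
gripper_force: 0.0
```

```bash
python3 -c "
from h import *
go([.561,-.178,.24])
d=snap('wrist','w0');print(ray(d,320,240),proj(d,[.561,-.178,.1255]))"
```

```text
t 0.9333 tcp [ 0.4679 -0.3105  0.2383] d [ 0.1416  0.0785 -0.0017] rot [-0.0006 -0.0004 -0.0185] F [ 0.0321 -1.4073  0.8667] w 0.08766210407075993
(array([ 0.4765, -0.2305,  0.3835]), array([-0.0309, -0.3219, -0.9463])) [452.4022  -0.2857]
```

View pics/w0.png

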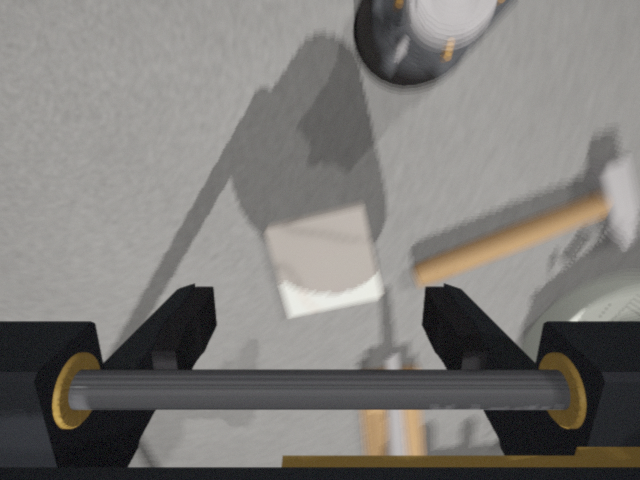

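The wrist picture shows the watch at the top edge (450,5), with image up along tool +x. I'll shift to bring the watch into view from two places.

To row units: -0.018 rad is -0.009.

Emit:
drive_tool(
  hand=[0.088, 0.088, 0.088, 0.088],
  delta_pos=[
    [0.013, 0.032, -0.001],
    [0.026, 0.064, -0.002],
    [0.032, 0.08, -0.002],
    [0.032, 0.08, -0.002],
  ],
  rot=[
    [0, 0, -0.005],
    [0, 0, -0.009],
    [0, 0, -0.009],
    [0, 0, -0.009],
  ],
)

```text
time: 1.32
tcp_pos: [0.5534, -0.2882, 0.2401]
tool_rot: [0.738, 0.674, 0.001, 0.0]
contact_force: [-0.5, 0.0, -0.0]
width: 0.0881
gripper_force: 0.0
```

```bash
python3 -c "
from h import *
go([.561,-.178,.24])
d=snap('wrist','w1');print(proj(d,[.5608,-.1784,.1255]))"
```

```text
t 1.3167 tcp [ 0.5534 -0.2882  0.2401] d [ 0.1104 -0.0024  0.0001] rot [ 0.0007 -0.0007 -0.0032] F [-0.4991  0.0386 -0.0363] w 0.0880554783701763
[314.3714  58.6215]
```

Emit:
drive_tool(
  hand=[0.088, 0.088, 0.088, 0.088],
  delta_pos=[
    [0.035, 0, 0],
    [0.06, 0, 0],
    [0.06, 0, 0],
    [0.06, 0, 0],
  ],
  rot=[
    [0, 0, 0],
    [0, 0, 0],
    [0, 0, 0],
    [0, 0, 0],
  ],
)

```text
time: 1.7
tcp_pos: [0.5549, -0.2295, 0.2404]
tool_rot: [0.739, 0.674, -0.001, -0.0]
contact_force: [-0.8, 0.2, -1.1]
width: 0.0882
gripper_force: 0.0
```

```bash
python3 -c "
from h import *
go([.561,-.178,.24])
d=snap('wrist','w2');c=[]
for f in['w1','w2']:
    d=load(f);q=proj(d,[.5608,-.1784,.1255]);print(q,ray(d,320,240)[0]);x,y=(q-[80,75]).astype(int);y=max(y,0)
    print(f,x,y);im=cv2.imread('pics/%s.png'%f)[y:y+150,x:x+160];c.append(cv2.resize(im,(400,375),interpolation=2))
cv2.imwrite('pics/c2.png',np.hstack(c))"
```

```text
t 1.7 tcp [ 0.5549 -0.2295  0.2404] d [0.0519 0.0013 0.0004] rot [-0.0012  0.0003 -0.0048] F [-0.7655  0.1985 -1.074 ] w 0.08817634635602821
[314.3714  58.6215] [ 0.5605 -0.2081  0.3853]
w1 234 0
[320.5373 154.5654] [ 0.5625 -0.1493  0.3856]
w2 240 79
```

View pics/c2.png

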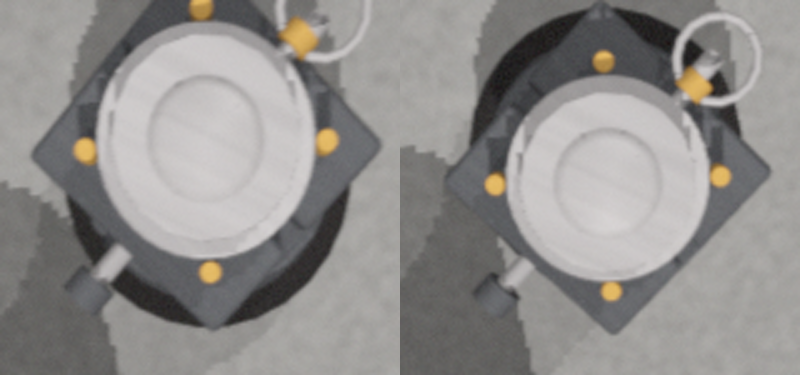

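The crops show the watch back enlarged 2.5×. The dome foot circle is centred at w1 px (316.2,55.2) and w2 px (323,152).

```bash
python3 -c "
from h import *
a,b,t,s=[load(f) for f in['w1','w2','top0','side0']]
print(tri([(a,316.2,55.2),(b,323,152)]),tri([(a,316.2,55.2),(b,323,152),(t,393.4,249.8),(s,330,275.2)]))
print(plane(a,316.2,55.2,.123),plane(b,323,152,.123))
go([.529,.12,.24])"
```

```text
(array([ 0.56233492, -0.17673731,  0.1267807 ]), [np.float64(0.0002408660478873804), np.float64(0.00024086604788774152)]) (array([ 0.56172678, -0.17730048,  0.12418791]), [np.float64(0.0009568223678410251), np.float64(0.0008950727182232281), np.float64(0.0015693706640721714), np.float64(0.00021558822054940912)])
[ 0.56211711 -0.17627297  0.123     ] [ 0.56257713 -0.17714407  0.123     ]
t 1.75 tcp [ 0.5551 -0.2303  0.2406] d [ 0.3464 -0.0585  0.0004] rot [-0.0007  0.0007 -0.0057] F [0.2707 0.1317 0.0976] w 0.08802728957414643
```

Emit:
drive_tool(
  hand=[0.088, 0.088, 0.088, 0.088, 0.088],
  delta_pos=[
    [0.04, -0.006, 0],
    [0.08, -0.012, 0],
    [0.12, -0.018, 0],
    [0.16, -0.024, 0],
    [0.2, -0.03, 0],
  ],
  rot=[
    [0, 0, 0],
    [0, 0, 0],
    [0, 0, 0],
    [0, 0, 0],
    [0, 0, 0],
  ],
)

```text
time: 2.17
tcp_pos: [0.5443, -0.0282, 0.2408]
tool_rot: [0.74, 0.672, -0.0, 0.0]
contact_force: [0.6, 0.7, 0.2]
width: 0.088
gripper_force: 0.0
```

Emit:
drive_tool(
  hand=[0.088, 0.088, 0.088, 0.088, 0.088],
  delta_pos=[
    [0.04, -0.007, 0],
    [0.08, -0.014, 0],
    [0.12, -0.02, 0],
    [0.15, -0.028, 0],
    [0.15, -0.028, 0],
  ],
  rot=[
    [0, 0, 0],
    [0, 0, 0],
    [0, 0, 0],
    [0, 0, 0],
    [0, 0, 0],
  ],
)

```text
time: 2.58
tcp_pos: [0.5303, 0.1274, 0.2408]
tool_rot: [0.738, 0.675, 0.001, -0.001]
contact_force: [-0.5, -0.7, -0.6]
width: 0.0879
gripper_force: 0.0
```

```bash
python3 -c "
from h import *
d=snap('wrist','w3')
go([.529,.18,.24])"
```

```text
t 2.6333 tcp [0.5306 0.125  0.2407] d [ 0.0546 -0.0066  0.0007] rot [ 0.0001  0.0003 -0.0028] F [-0.2147 -0.2295 -0.3079] w 0.08773038323050107
```

Emit:
drive_tool(
  hand=[0.088, 0.088, 0.088, 0.088],
  delta_pos=[
    [0.03, 0, 0],
    [0.05, 0, 0],
    [0.05, 0, 0],
    [0.05, 0, 0],
  ],
  rot=[
    [0, 0, 0],
    [0, 0, 0],
    [0, 0, 0],
    [0, 0, 0],
  ],
)

```text
time: 2.97
tcp_pos: [0.5361, 0.1722, 0.2405]
tool_rot: [0.739, 0.673, -0.001, 0.0]
contact_force: [0.3, -0.4, -0.4]
width: 0.0875
gripper_force: 0.0
```

```bash
python3 -c "
from h import *
d=snap('wrist','w4');c=[]
go([.529,.231,.16])
for f in['w3','w4']:
    d=load(f);q=proj(d,[.5292,.2313,.07]);x,y=(q-[100,100]).astype(int);y=max(y,0)
    print(f,x,y,proj(d,[.5292,.2313,.082]),proj(d,[.5292,.2313,.026]));im=cv2.imread('pics/%s.png'%f)[y:y+200,x:x+200];c.append(cv2.resize(im,(400,400),interpolation=2))
cv2.imwrite('pics/c3.png',np.hstack(c))"
```

```text
t 3.0167 tcp [0.5359 0.1718 0.2405] d [ 0.0584 -0.0125  0.0804] rot [-0.0001  0.0013 -0.0068] F [ 0.1512 -0.0814 -0.8778] w 0.08792490947449066
w3 205 0 [304.525   76.2407] [306.7778  81.5095]
w4 203 37 [302.486  138.9939] [304.9434 134.2753]
```

View pics/c3.png

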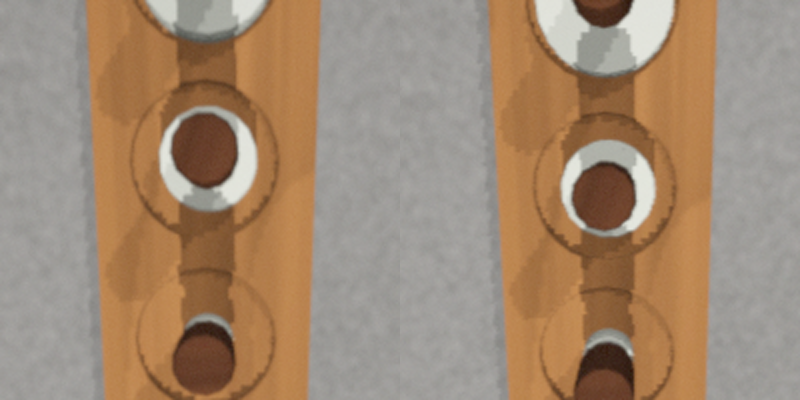

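The crops show the mid die in the middle hollow. Its handle top is at w3 (307.5,74) and w4 (305.5,135), and its cup top at (309,79) and (307.2,131.5). It lines up with the gripper and the fingers have room on both sides.

```bash
python3 -c "
from h import *
a,b,t=[load(f) for f in['w3','w4','top0']]
print(tri([(a,307.5,74),(b,305.5,135)]),tri([(a,309,79),(b,307.2,131.5)]))
print(tri([(a,307.5,74),(b,305.5,135),(t,193.5,261)]))
print(plane(a,307.5,74,.082),plane(b,305.5,135,.082),plane(a,309,79,.026),plane(b,307.2,131.5,.026))
go([.531,.232,.1])"
```

```text
(array([0.53137166, 0.23344087, 0.07205559]), [np.float64(4.867476053113575e-05), np.float64(4.867476053107638e-05)]) (array([0.5313212 , 0.23336944, 0.02286337]), [np.float64(5.227721012208393e-05), np.float64(5.22772101221825e-05)])
(array([0.5311491 , 0.23360838, 0.0721124 ]), [np.float64(0.00024069412703809826), np.float64(0.000321833567076393), np.float64(0.0005595546942360612)])
[0.53151812 0.23262026 0.082     ] [0.53180531 0.23404222 0.082     ] [0.53132294 0.23315146 0.026     ] [0.53147853 0.23352894 0.026     ]
t 3.0167 tcp [0.5359 0.1718 0.2405] d [ 0.0596 -0.0105  0.1404] rot [-0.0001  0.0013 -0.0068] F [ 0.1512 -0.0814 -0.8778] w 0.08792490947449066
```

To row units: -0.006 rad is -0.003.

Emit:
drive_tool(
  hand=[0.088, 0.088, 0.088, 0.088, 0.088],
  delta_pos=[
    [0.03, -0.005, 0.02],
    [0.061, -0.01, 0.045],
    [0.061, -0.01, 0.085],
    [0.061, -0.01, 0.11],
    [0.061, -0.01, 0.11],
  ],
  rot=[
    [0, 0, -0.003],
    [0, 0, -0.003],
    [0, 0, -0.003],
    [0, 0, -0.003],
    [0, 0, -0.003],
  ],
)

```text
time: 3.43
tcp_pos: [0.5269, 0.232, 0.1241]
tool_rot: [0.737, 0.675, -0.006, -0.002]
contact_force: [-1.3, -1.3, -1.1]
width: 0.0879
gripper_force: 0.0
```

```bash
python3 -c "
from h import *
go([.5314,.2334,.043])"
```

```text
t 3.4333 tcp [0.5269 0.232  0.1241] d [0.0022 0.0052 0.081 ] rot [-0.0106  0.0062 -0.0006] F [-1.2595 -1.2763 -1.077 ] w 0.08792017582865093
```

Emit:
drive_tool(
  hand=[0.088, 0.088],
  delta_pos=[
    [0, 0, 0.02],
    [0, 0, 0.02],
  ],
  rot=[
    [0, 0, 0],
    [0, 0, 0],
  ],
)

```text
time: 3.6
tcp_pos: [0.5302, 0.2332, 0.1088]
tool_rot: [0.738, 0.675, -0.002, -0.001]
contact_force: [-1.0, -0.3, -0.2]
width: 0.0877
gripper_force: 0.0
```

```bash
python3 -c "
from h import *
go([.5314,.2334,.043])"
```

```text
t 3.6 tcp [0.5302 0.2332 0.1088] d [0.0005 0.0014 0.0658] rot [-0.0036  0.0024 -0.0015] F [-0.9693 -0.2502 -0.2133] w 0.08769210215744312
```

Emit:
drive_tool(
  hand=[0.088, 0.088, 0.088, 0.088],
  delta_pos=[
    [0.0005, 0.001, 0.03],
    [0.0005, 0.001, 0.055],
    [0.0005, 0.001, 0.067],
    [0.0005, 0.001, 0.067],
  ],
  rot=[
    [0, 0, 0],
    [0, 0, 0],
    [0, 0, 0],
    [0, 0, 0],
  ],
)

```text
time: 3.93
tcp_pos: [0.5309, 0.2342, 0.0421]
tool_rot: [0.738, 0.675, -0.002, -0.001]
contact_force: [0.6, -1.2, 0.4]
width: 0.0881
gripper_force: 0.0
```

Emit:
drive_tool(
  hand=[0.03, 0.02, 0.01, 0.01, 0.01],
  delta_pos=[
    [0, 0, 0],
    [0, 0, 0],
    [0, 0, 0],
    [0, 0, 0],
    [0, 0, 0],
  ],
  rot=[
    [0, 0, 0],
    [0, 0, 0],
    [0, 0, 0],
    [0, 0, 0],
    [0, 0, 0],
  ],
  newtons=60,
)

```text
time: 4.35
tcp_pos: [0.5332, 0.2363, 0.045]
tool_rot: [0.737, 0.676, 0.001, 0.0]
contact_force: [-0.7, 0.3, 0.5]
width: 0.0567
gripper_force: 0.0
```

Emit:
drive_tool(
  hand=[0.01, 0.01, 0.01],
  delta_pos=[
    [0, 0, 0],
    [0, 0, 0],
    [0, 0, 0],
  ],
  rot=[
    [0, 0, 0],
    [0, 0, 0],
    [0, 0, 0],
  ],
)

```text
time: 4.6
tcp_pos: [0.5323, 0.236, 0.0438]
tool_rot: [0.737, 0.676, 0.0, 0.0]
contact_force: [-0.4, -0.4, 0.4]
width: 0.0368
gripper_force: 0.0
```

Emit:
drive_tool(
  hand=[0.036, 0.01, 0.01, 0.01, 0.01],
  delta_pos=[
    [-0.0025, -0.001, 0],
    [-0.0025, -0.001, 0],
    [-0.0025, -0.001, 0],
    [-0.0025, -0.001, 0],
    [-0.0025, -0.001, 0],
  ],
  rot=[
    [0, 0, 0],
    [0, 0, 0],
    [0, 0, 0],
    [0, 0, 0],
    [0, 0, 0],
  ],
)

```text
time: 5.02
tcp_pos: [0.5308, 0.2334, 0.0436]
tool_rot: [0.737, 0.676, -0.0, -0.0]
contact_force: [0.1, -1.1, 0.7]
width: 0.0245
gripper_force: 60.0
```

Emit:
drive_tool(
  hand=[0.01, 0.01, 0.01],
  delta_pos=[
    [0, 0, 0],
    [0, 0, 0],
    [0, 0, 0],
  ],
  rot=[
    [0, 0, 0],
    [0, 0, 0],
    [0, 0, 0],
  ],
)

```text
time: 5.27
tcp_pos: [0.531, 0.2335, 0.0436]
tool_rot: [0.737, 0.676, -0.0, -0.0]
contact_force: [-0.4, 0.1, -1.1]
width: 0.0247
gripper_force: 60.0
```

```bash
python3 -c "
from h import *
go([.5314,.2334,.043]);o=env.get_obs();print(o['gripper_force'],o['torque'])"
```

```text
t 5.2667 tcp [0.531  0.2335 0.0436] d [-0.      0.0004  0.0006] rot [-0.0002  0.0001  0.0003] F [-0.3784  0.1303 -1.1139] w 0.024672706476959582
59.990759896463715 [-0.1093  0.0142  0.019 ]
```

Emit:
drive_tool(
  hand=[0.01, 0.01, 0.01, 0.01, 0.01],
  delta_pos=[
    [0, 0, -0.03],
    [0, 0, -0.07],
    [0, 0, -0.11],
    [0, 0, -0.15],
    [0, 0, -0.18],
  ],
  rot=[
    [0, 0, 0],
    [0, 0, 0],
    [0, 0, 0],
    [0, 0, 0],
    [0, 0, 0],
  ],
)

```text
time: 5.68
tcp_pos: [0.5321, 0.234, 0.2273]
tool_rot: [0.737, 0.676, 0.002, 0.001]
contact_force: [1.0, 0.1, -0.4]
width: 0.0244
gripper_force: 60.0
```

```bash
python3 -c "
from h import *
go([.5622,-.1768,.222])"
```

```text
t 5.6833 tcp [0.5321 0.234  0.2273] d [-0.4066  0.0657  0.0048] rot [ 0.0034 -0.0018  0.0003] F [ 1.0008  0.1122 -0.362 ] w 0.024354171699945543
```

Emit:
drive_tool(
  hand=[0.01, 0.01, 0.01, 0.01, 0.01],
  delta_pos=[
    [-0.03, 0.005, 0],
    [-0.07, 0.0115, 0],
    [-0.11, 0.018, 0],
    [-0.15, 0.025, 0],
    [-0.19, 0.0315, 0],
  ],
  rot=[
    [0, 0, 0],
    [0, 0, 0],
    [0, 0, 0],
    [0, 0, 0],
    [0, 0, 0],
  ],
)

```text
time: 6.1
tcp_pos: [0.5458, 0.04, 0.2237]
tool_rot: [0.737, 0.676, 0.0, 0.0]
contact_force: [2.1, 0.1, -1.5]
width: 0.0248
gripper_force: 60.0
```

Emit:
drive_tool(
  hand=[0.01, 0.01, 0.01, 0.01, 0.01],
  delta_pos=[
    [-0.04, 0.0065, 0],
    [-0.08, 0.013, 0],
    [-0.12, 0.02, 0],
    [-0.16, 0.0265, 0],
    [-0.19, 0.0315, 0],
  ],
  rot=[
    [0, 0, 0],
    [0, 0, 0],
    [0, 0, 0],
    [0, 0, 0],
    [0, 0, 0],
  ],
)

```text
time: 6.52
tcp_pos: [0.5607, -0.1536, 0.2236]
tool_rot: [0.738, 0.675, -0.0, 0.0]
contact_force: [0.2, -0.1, -1.3]
width: 0.0246
gripper_force: 60.0
```

Emit:
drive_tool(
  hand=[0.01, 0.01, 0.01, 0.01, 0.01],
  delta_pos=[
    [-0.015, 0.002, 0],
    [-0.026, 0.004, 0],
    [-0.026, 0.004, 0],
    [-0.026, 0.004, 0],
    [-0.026, 0.004, 0],
  ],
  rot=[
    [0, 0, 0],
    [0, 0, 0],
    [0, 0, 0],
    [0, 0, 0],
    [0, 0, 0],
  ],
)

```text
time: 6.93
tcp_pos: [0.5625, -0.1752, 0.2235]
tool_rot: [0.737, 0.676, 0.0, -0.0]
contact_force: [-0.1, -0.1, -1.8]
width: 0.0247
gripper_force: 60.0
```

```bash
python3 -c "
from h import *
go([.5622,-.1768,.175])"
```

```text
t 6.9333 tcp [ 0.5625 -0.1752  0.2235] d [-0.0017 -0.0002  0.0485] rot [-0.0005 -0.0009  0.0015] F [-0.1082 -0.0724 -1.7828] w 0.024656415346085703
```

Emit:
drive_tool(
  hand=[0.01, 0.01, 0.01, 0.01],
  delta_pos=[
    [-0.0015, 0, 0.025],
    [-0.0015, 0, 0.053],
    [-0.0015, 0, 0.053],
    [-0.0015, 0, 0.053],
  ],
  rot=[
    [0, 0, 0],
    [0, 0, 0],
    [0, 0, 0],
    [0, 0, 0],
  ],
)

```text
time: 7.27
tcp_pos: [0.5609, -0.1761, 0.169]
tool_rot: [0.737, 0.676, -0.001, -0.002]
contact_force: [0.4, -0.2, -0.3]
width: 0.0246
gripper_force: 60.0
```

```bash
python3 -c "
from h import *
go([.5622,-.1768,.157]); o=env.get_obs();print(o['torque'])
c=[]
for n,f in[('side','s5'),('wrist','w5')]:
    d=snap(n,f);q=proj(d,[.5622,-.1768,.13]);r=40 if n=='side' else 80;x,y=(q-r).astype(int);print(f,x,y,q,800//(2*r)/2);y=max(0,min(y,480-2*r));c.append(cv2.resize(cv2.imread('pics/%s.png'%f)[y:y+2*r,x:x+2*r],(400,400),interpolation=2));print(y)
cv2.imwrite('pics/c5.png',np.hstack(c))"
```

```text
t 7.2667 tcp [ 0.5609 -0.1761  0.169 ] d [-0.0006  0.0014  0.012 ] rot [-0.0047 -0.0016  0.0022] F [ 0.4043 -0.2107 -0.2626] w 0.024575433715457538
[-0.057  -0.1446 -0.0419]
s5 290 232 [330.4479 272.1063] 5.0
232
w5 238 190 [318.3696 270.5167] 2.5
190
```

View pics/c5.png

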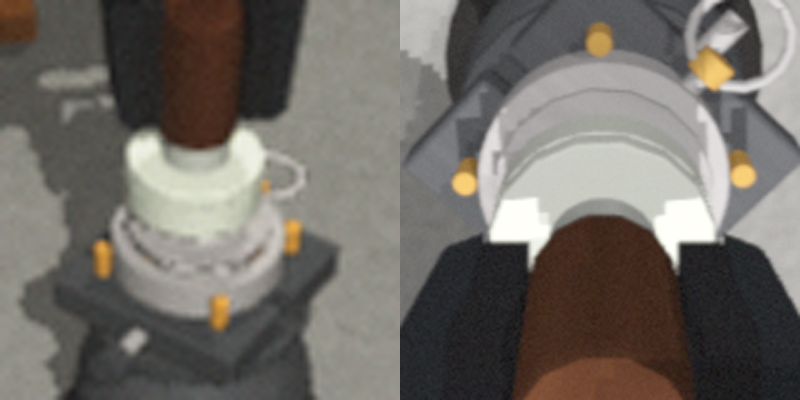

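The side crop shows the cup centred over the case (both at about x=196) and upright. In the wrist crop both are centred at about x=605, so I'll descend.

Emit:
drive_tool(
  hand=[0.01, 0.01, 0.01, 0.01, 0.01],
  delta_pos=[
    [0, 0.0005, 0.002],
    [0, 0.0005, 0.004],
    [0, 0.0005, 0.006],
    [0, 0.0005, 0.006],
    [0, 0.0005, 0.006],
  ],
  rot=[
    [0, 0, 0],
    [0, 0, 0],
    [0, 0, 0],
    [0, 0, 0],
    [0, 0, 0],
  ],
)

```text
time: 7.78
tcp_pos: [0.5629, -0.1784, 0.1649]
tool_rot: [0.737, 0.676, 0.0, 0.0]
contact_force: [-0.6, 0.6, -2.6]
width: 0.0248
gripper_force: 60.0
```

```bash
python3 -c "
from h import *
go([.5622,-.1768,.157]); o=env.get_obs();print(o['torque'])"
```

```text
t 7.7833 tcp [ 0.5629 -0.1784  0.1649] d [ 0.0015 -0.0009  0.0079] rot [0.0001 0.     0.0001] F [-0.621   0.6492 -2.5947] w 0.024827760739631274
[-0.0521 -0.0996 -0.005 ]
```

Emit:
drive_tool(
  hand=[0.01, 0.01, 0.01, 0.01, 0.01],
  delta_pos=[
    [0.0014, -0.0007, 0.001],
    [0.0014, -0.0007, 0.002],
    [0.0014, -0.0007, 0.003],
    [0.0014, -0.0007, 0.003],
    [0.0014, -0.0007, 0.003],
  ],
  rot=[
    [0, 0, 0],
    [0, 0, 0],
    [0, 0, 0],
    [0, 0, 0],
    [0, 0, 0],
  ],
)

```text
time: 8.2
tcp_pos: [0.5623, -0.1768, 0.1615]
tool_rot: [0.737, 0.676, -0.0, -0.0]
contact_force: [0.2, -0.3, -1.3]
width: 0.0249
gripper_force: 60.0
```

Emit:
drive_tool(
  hand=[0.01, 0.01, 0.01],
  delta_pos=[
    [0, 0, 0.001],
    [0, 0, 0.002],
    [0, 0, 0.002],
  ],
  rot=[
    [0, 0, 0],
    [0, 0, 0],
    [0, 0, 0],
  ],
)

```text
time: 8.45
tcp_pos: [0.5626, -0.177, 0.1602]
tool_rot: [0.737, 0.676, 0.0, 0.0]
contact_force: [-1.1, -0.1, 0.9]
width: 0.0248
gripper_force: 60.0
```

Emit:
drive_tool(
  hand=[0.01, 0.01, 0.01],
  delta_pos=[
    [0, 0, 0.001],
    [0, 0, 0.001],
    [0, 0, 0.001],
  ],
  rot=[
    [0, 0, 0],
    [0, 0, 0],
    [0, 0, 0],
  ],
)

```text
time: 8.7
tcp_pos: [0.5628, -0.1771, 0.1595]
tool_rot: [0.737, 0.676, 0.0, 0.001]
contact_force: [-1.8, 0.2, 5.4]
width: 0.025
gripper_force: 60.0
```

Emit:
drive_tool(
  hand=[0.01, 0.01, 0.01],
  delta_pos=[
    [0, 0, 0.0003],
    [0, 0, 0.0006],
    [0, 0, 0.0006],
  ],
  rot=[
    [0, 0, 0],
    [0, 0, 0],
    [0, 0, 0],
  ],
)

```text
time: 8.95
tcp_pos: [0.5629, -0.1771, 0.1591]
tool_rot: [0.737, 0.676, 0.0, 0.001]
contact_force: [-2.6, 0.5, 5.5]
width: 0.0242
gripper_force: 60.0
```

Emit:
drive_tool(
  hand=[0.01, 0.01, 0.01],
  delta_pos=[
    [0, 0, 0.0003],
    [0, 0, 0.0006],
    [0, 0, 0.0006],
  ],
  rot=[
    [0, 0, 0],
    [0, 0, 0],
    [0, 0, 0],
  ],
)

```text
time: 9.2
tcp_pos: [0.5629, -0.1771, 0.1586]
tool_rot: [0.737, 0.676, 0.0, 0.001]
contact_force: [-1.0, 0.7, 6.4]
width: 0.0245
gripper_force: 60.0
```

Emit:
drive_tool(
  hand=[0.01, 0.01, 0.01],
  delta_pos=[
    [0, 0, 0.0003],
    [0, 0, 0.0006],
    [0, 0, 0.0006],
  ],
  rot=[
    [0, 0, 0],
    [0, 0, 0],
    [0, 0, 0],
  ],
)

```text
time: 9.45
tcp_pos: [0.5629, -0.1771, 0.1582]
tool_rot: [0.737, 0.676, 0.0, 0.001]
contact_force: [-1.1, 0.0, 8.3]
width: 0.0247
gripper_force: 60.0
```

Emit:
drive_tool(
  hand=[0.01, 0.01, 0.01],
  delta_pos=[
    [0, 0, 0.0003],
    [0, 0, 0.0006],
    [0, 0, 0.0006],
  ],
  rot=[
    [0, 0, 0],
    [0, 0, 0],
    [0, 0, 0],
  ],
)

```text
time: 9.7
tcp_pos: [0.563, -0.1771, 0.1578]
tool_rot: [0.737, 0.676, 0.0, 0.001]
contact_force: [-3.0, 0.2, 8.2]
width: 0.0246
gripper_force: 60.0
```

Emit:
drive_tool(
  hand=[0.01, 0.01, 0.01],
  delta_pos=[
    [0, 0, 0.0003],
    [0, 0, 0.0006],
    [0, 0, 0.0006],
  ],
  rot=[
    [0, 0, 0],
    [0, 0, 0],
    [0, 0, 0],
  ],
)

```text
time: 9.95
tcp_pos: [0.5627, -0.1769, 0.156]
tool_rot: [0.737, 0.676, 0.0, 0.0]
contact_force: [-0.9, 0.1, 3.3]
width: 0.0244
gripper_force: 60.0
```

Emit:
drive_tool(
  hand=[0.01, 0.01, 0.01],
  delta_pos=[
    [0, 0, 0.0003],
    [0, 0, 0.0006],
    [0, 0, 0.0006],
  ],
  rot=[
    [0, 0, 0],
    [0, 0, 0],
    [0, 0, 0],
  ],
)

```text
time: 10.2
tcp_pos: [0.5627, -0.177, 0.1559]
tool_rot: [0.737, 0.676, 0.0, 0.0]
contact_force: [-1.9, 0.2, 6.6]
width: 0.0245
gripper_force: 60.0
```

Emit:
drive_tool(
  hand=[0.01, 0.01, 0.01],
  delta_pos=[
    [0, 0, 0.0003],
    [0, 0, 0.0006],
    [0, 0, 0.0006],
  ],
  rot=[
    [0, 0, 0],
    [0, 0, 0],
    [0, 0, 0],
  ],
)

```text
time: 10.45
tcp_pos: [0.5627, -0.177, 0.1559]
tool_rot: [0.737, 0.676, 0.0, 0.0]
contact_force: [-2.4, 0.6, 9.0]
width: 0.0251
gripper_force: 60.0
```

Emit:
drive_tool(
  hand=[0.01, 0.01, 0.01],
  delta_pos=[
    [0, 0, 0.0003],
    [0, 0, 0.0006],
    [0, 0, 0.0006],
  ],
  rot=[
    [0, 0, 0],
    [0, 0, 0],
    [0, 0, 0],
  ],
)

```text
time: 10.7
tcp_pos: [0.5628, -0.177, 0.1559]
tool_rot: [0.737, 0.676, 0.0, 0.0]
contact_force: [-3.8, 1.0, 11.4]
width: 0.0247
gripper_force: 60.0
```

Emit:
drive_tool(
  hand=[0.01, 0.01, 0.01],
  delta_pos=[
    [0, 0, 0.0003],
    [0, 0, 0.0003],
    [0, 0, 0.0003],
  ],
  rot=[
    [0, 0, 0],
    [0, 0, 0],
    [0, 0, 0],
  ],
)

```text
time: 10.95
tcp_pos: [0.5628, -0.177, 0.1559]
tool_rot: [0.737, 0.676, 0.0, 0.0]
contact_force: [-5.0, 1.1, 13.5]
width: 0.0246
gripper_force: 60.0
```

Emit:
drive_tool(
  hand=[0.01, 0.01],
  delta_pos=[
    [0, 0, 0],
    [0, 0, 0],
  ],
  rot=[
    [0, 0, 0],
    [0, 0, 0],
  ],
)

```text
time: 11.12
tcp_pos: [0.5627, -0.177, 0.1558]
tool_rot: [0.737, 0.676, 0.0, 0.001]
contact_force: [-4.3, 0.5, 13.1]
width: 0.0246
gripper_force: 60.0
```

Emit:
drive_tool(
  hand=[0.01, 0.01, 0.01, 0.01, 0.01],
  delta_pos=[
    [0, 0, 0],
    [0, 0, 0],
    [0, 0, 0],
    [0, 0, 0],
    [0, 0, 0],
  ],
  rot=[
    [0, 0, 0],
    [0, 0, 0],
    [0, 0, 0],
    [0, 0, 0],
    [0, 0, 0],
  ],
)

```text
time: 11.53
tcp_pos: [0.5628, -0.177, 0.1558]
tool_rot: [0.737, 0.676, 0.0, 0.001]
contact_force: [-4.4, 1.4, 12.9]
width: 0.0245
gripper_force: 60.0
```

Emit:
drive_tool(
  hand=[0.01, 0.01, 0.01, 0.01, 0.01],
  delta_pos=[
    [0, 0, 0],
    [0, 0, 0],
    [0, 0, 0],
    [0, 0, 0],
    [0, 0, 0],
  ],
  rot=[
    [0, 0, 0],
    [0, 0, 0],
    [0, 0, 0],
    [0, 0, 0],
    [0, 0, 0],
  ],
)

```text
time: 11.95
tcp_pos: [0.5628, -0.177, 0.1558]
tool_rot: [0.737, 0.676, 0.0, 0.001]
contact_force: [-5.0, 1.3, 13.5]
width: 0.0246
gripper_force: 60.0
```

Emit:
drive_tool(
  hand=[0.01, 0.01, 0.01, 0.01, 0.01],
  delta_pos=[
    [0, 0, 0],
    [0, 0, 0],
    [0, 0, 0],
    [0, 0, 0],
    [0, 0, 0],
  ],
  rot=[
    [0, 0, 0],
    [0, 0, 0],
    [0, 0, 0],
    [0, 0, 0],
    [0, 0, 0],
  ],
)

```text
time: 12.37
tcp_pos: [0.5628, -0.177, 0.1559]
tool_rot: [0.737, 0.676, 0.0, 0.001]
contact_force: [-4.8, 1.9, 14.4]
width: 0.0248
gripper_force: 60.0
```

Emit:
drive_tool(
  hand=[0.01, 0.01, 0.01, 0.01, 0.01],
  delta_pos=[
    [0, 0, 0],
    [0, 0, 0],
    [0, 0, 0],
    [0, 0, 0],
    [0, 0, 0],
  ],
  rot=[
    [0, 0, 0],
    [0, 0, 0],
    [0, 0, 0],
    [0, 0, 0],
    [0, 0, 0],
  ],
)

```text
time: 12.78
tcp_pos: [0.5627, -0.177, 0.1558]
tool_rot: [0.737, 0.676, 0.0, 0.001]
contact_force: [-4.5, 1.5, 13.7]
width: 0.0243
gripper_force: 60.0
```

Emit:
drive_tool(
  hand=[0.01, 0.01, 0.01, 0.01, 0.01],
  delta_pos=[
    [0, 0, -0.003],
    [0, 0, -0.01],
    [0, 0, -0.03],
    [0, 0, -0.06],
    [0, 0, -0.072],
  ],
  rot=[
    [0, 0, 0],
    [0, 0, 0],
    [0, 0, 0],
    [0, 0, 0],
    [0, 0, 0],
  ],
)

```text
time: 13.2
tcp_pos: [0.5634, -0.1772, 0.2282]
tool_rot: [0.737, 0.676, 0.001, 0.001]
contact_force: [0.9, 0.2, 0.6]
width: 0.0245
gripper_force: 60.0
```

```bash
python3 -c "
from h import *
go([.531,.2335,.225]); o=env.get_obs();print(o['torque'])"
```

```text
t 13.2 tcp [ 0.5634 -0.1772  0.2282] d [ 0.4063 -0.068   0.0027] rot [0.0028 0.0007 0.0003] F [0.9268 0.161  0.6257] w 0.02454172118936987
[-0.02   -0.1399 -0.0547]
```

Emit:
drive_tool(
  hand=[0.01, 0.01, 0.01, 0.01, 0.01],
  delta_pos=[
    [0.03, -0.005, 0],
    [0.07, -0.0115, 0],
    [0.11, -0.018, 0],
    [0.15, -0.025, 0],
    [0.19, -0.0315, 0],
  ],
  rot=[
    [0, 0, 0],
    [0, 0, 0],
    [0, 0, 0],
    [0, 0, 0],
    [0, 0, 0],
  ],
)

```text
time: 13.62
tcp_pos: [0.5468, 0.0167, 0.2249]
tool_rot: [0.737, 0.675, -0.0, -0.0]
contact_force: [0.6, 0.2, -1.8]
width: 0.0244
gripper_force: 60.0
```

Emit:
drive_tool(
  hand=[0.01, 0.01, 0.01, 0.01, 0.01],
  delta_pos=[
    [0.04, -0.0065, 0],
    [0.08, -0.013, 0],
    [0.12, -0.02, 0],
    [0.16, -0.0265, 0],
    [0.19, -0.0315, 0],
  ],
  rot=[
    [0, 0, 0],
    [0, 0, 0],
    [0, 0, 0],
    [0, 0, 0],
    [0, 0, 0],
  ],
)

```text
time: 14.03
tcp_pos: [0.5317, 0.2101, 0.2249]
tool_rot: [0.737, 0.676, 0.0, -0.0]
contact_force: [0.8, -0.9, -2.9]
width: 0.0243
gripper_force: 60.0
```

Emit:
drive_tool(
  hand=[0.01, 0.01, 0.01, 0.01, 0.01],
  delta_pos=[
    [0.015, -0.002, 0],
    [0.026, -0.004, 0],
    [0.026, -0.004, 0],
    [0.026, -0.004, 0],
    [0.026, -0.004, 0],
  ],
  rot=[
    [0, 0, 0],
    [0, 0, 0],
    [0, 0, 0],
    [0, 0, 0],
    [0, 0, 0],
  ],
)

```text
time: 14.45
tcp_pos: [0.5309, 0.2323, 0.2252]
tool_rot: [0.737, 0.675, -0.0, 0.0]
contact_force: [-0.2, 0.6, -1.6]
width: 0.0245
gripper_force: 60.0
```

```bash
python3 -c "
from h import *
go([.531,.2335,.046])
c=[];s=snap('side','s6');cv2.imwrite('pics/c6.png',cv2.resize(cv2.imread('pics/s6.png')[245:320,290:370],(640,600),interpolation=2))"
```

```text
t 14.45 tcp [0.5309 0.2323 0.2252] d [0.0014 0.     0.1792] rot [-0.0004  0.0009 -0.0005] F [-0.2257  0.5828 -1.5518] w 0.024544597814709284
```

View pics/c6.png

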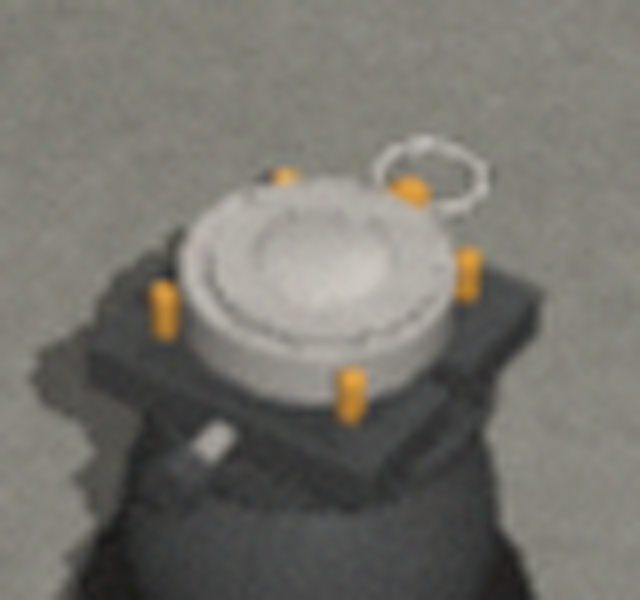

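The back now lies seated on the rim with no gap, level and centred around (325,265) in the crop. Next I'll lower the die into its hollow.

Emit:
drive_tool(
  hand=[0.01, 0.01, 0.01, 0.01, 0.01],
  delta_pos=[
    [0.001, 0, 0.04],
    [0.001, 0, 0.08],
    [0.001, 0, 0.12],
    [0.001, 0, 0.155],
    [0.001, 0, 0.17],
  ],
  rot=[
    [0, 0, 0],
    [0, 0, 0],
    [0, 0, 0],
    [0, 0, 0],
    [0, 0, 0],
  ],
)

```text
time: 14.92
tcp_pos: [0.5275, 0.2313, 0.0502]
tool_rot: [0.738, 0.675, -0.004, -0.001]
contact_force: [-0.8, -0.5, -1.7]
width: 0.0247
gripper_force: 60.0
```

Emit:
drive_tool(
  hand=[0.01, 0.01, 0.01, 0.01, 0.01],
  delta_pos=[
    [0, 0, 0.003],
    [0, 0, 0.006],
    [0, 0, 0.009],
    [0, 0, 0.01],
    [0, 0, 0.01],
  ],
  rot=[
    [0, 0, 0],
    [0, 0, 0],
    [0, 0, 0],
    [0, 0, 0],
    [0, 0, 0],
  ],
)

```text
time: 15.33
tcp_pos: [0.5324, 0.2347, 0.0473]
tool_rot: [0.737, 0.676, 0.001, 0.001]
contact_force: [0.1, -0.2, -1.6]
width: 0.0248
gripper_force: 60.0
```

```bash
python3 -c "
from h import *
go([.531,.2335,.0436])"
```

```text
t 15.3333 tcp [0.5324 0.2347 0.0473] d [-0.0014 -0.0013  0.0037] rot [ 0.0028 -0.0014 -0.0001] F [ 0.0843 -0.1755 -1.6315] w 0.02476187678519121
```

Emit:
drive_tool(
  hand=[0.01, 0.01, 0.01, 0.01, 0.01],
  delta_pos=[
    [0, 0, 0.0005],
    [0, 0, 0.001],
    [0, 0, 0.0015],
    [0, 0, 0.002],
    [0, 0, 0.002],
  ],
  rot=[
    [0, 0, 0],
    [0, 0, 0],
    [0, 0, 0],
    [0, 0, 0],
    [0, 0, 0],
  ],
)

```text
time: 15.75
tcp_pos: [0.5309, 0.2345, 0.0437]
tool_rot: [0.737, 0.676, 0.0, -0.0]
contact_force: [-0.5, 0.5, -2.1]
width: 0.025
gripper_force: 60.0
```

Emit:
drive_tool(
  hand=[0.01, 0.01, 0.01],
  delta_pos=[
    [0, 0, 0.0005],
    [0, 0, 0.0005],
    [0, 0, 0.0005],
  ],
  rot=[
    [0, 0, 0],
    [0, 0, 0],
    [0, 0, 0],
  ],
)

```text
time: 16.0
tcp_pos: [0.531, 0.2345, 0.0435]
tool_rot: [0.737, 0.676, 0.0, -0.0]
contact_force: [-1.8, 0.1, 3.1]
width: 0.0242
gripper_force: 60.0
```

Emit:
drive_tool(
  hand=[0.03, 0.04, 0.06, 0.08, 0.08],
  delta_pos=[
    [0, 0, 0],
    [0, 0, 0],
    [0, 0, 0],
    [0, 0, 0],
    [0, 0, 0],
  ],
  rot=[
    [0, 0, 0],
    [0, 0, 0],
    [0, 0, 0],
    [0, 0, 0],
    [0, 0, 0],
  ],
)

```text
time: 16.42
tcp_pos: [0.5311, 0.2344, 0.043]
tool_rot: [0.737, 0.676, 0.0, 0.0]
contact_force: [-0.6, -0.5, -0.0]
width: 0.0547
gripper_force: 0.0
```

Emit:
drive_tool(
  hand=[0.08, 0.08, 0.08, 0.08, 0.08],
  delta_pos=[
    [0, 0, 0],
    [0, 0, 0],
    [0, 0, 0],
    [0, 0, 0],
    [0, 0, 0],
  ],
  rot=[
    [0, 0, 0],
    [0, 0, 0],
    [0, 0, 0],
    [0, 0, 0],
    [0, 0, 0],
  ],
)

```text
time: 16.83
tcp_pos: [0.531, 0.2344, 0.0431]
tool_rot: [0.737, 0.676, 0.0, 0.0]
contact_force: [-0.0, 0.1, 0.3]
width: 0.0797
gripper_force: 0.0
```

Emit:
drive_tool(
  hand=[0.08, 0.08, 0.08, 0.08, 0.08],
  delta_pos=[
    [0, 0, -0.01],
    [0, 0, -0.03],
    [0, 0, -0.06],
    [0, 0, -0.1],
    [0, 0, -0.14],
  ],
  rot=[
    [0, 0, 0],
    [0, 0, 0],
    [0, 0, 0],
    [0, 0, 0],
    [0, 0, 0],
  ],
)

```text
time: 17.25
tcp_pos: [0.53, 0.234, 0.1843]
tool_rot: [0.737, 0.676, -0.001, -0.0]
contact_force: [0.6, 0.5, 0.2]
width: 0.0802
gripper_force: 0.0
```

Emit:
drive_tool(
  hand=[0.08, 0.08, 0.08, 0.08],
  delta_pos=[
    [-0.03, 0, -0.03],
    [-0.06, 0, -0.05],
    [-0.06, 0, -0.05],
    [-0.06, 0, -0.05],
  ],
  rot=[
    [0, 0, 0],
    [0, 0, 0],
    [0, 0, 0],
    [0, 0, 0],
  ],
)

```text
time: 17.58
tcp_pos: [0.5269, 0.1741, 0.236]
tool_rot: [0.738, 0.675, 0.002, 0.001]
contact_force: [0.3, 0.4, 0.4]
width: 0.0801
gripper_force: 0.0
```

```bash
python3 -c "
from h import *
go([.531,.2335,.0436]);snap('wrist','w7');snap('top','t7')
d=load('w7');print(proj(d,[.5314,.2334,.0765]),proj(d,[.5314,.2334,.026]))
im=[cv2.resize(cv2.imread('pics/w7.png'),(480,360)),cv2.resize(cv2.imread('pics/t7.png')[220:310,140:220],(320,360))]
cv2.imwrite('pics/c7.png',np.hstack(im))"
```

```text
t 17.5833 tcp [0.5269 0.1741 0.236 ] d [ 0.0592 -0.0021  0.1925] rot [ 0.0046 -0.002  -0.002 ] F [0.3393 0.4138 0.4217] w 0.0801167599009799
[316.5817 137.8736] [316.5984 133.9161]
```

View pics/c7.png

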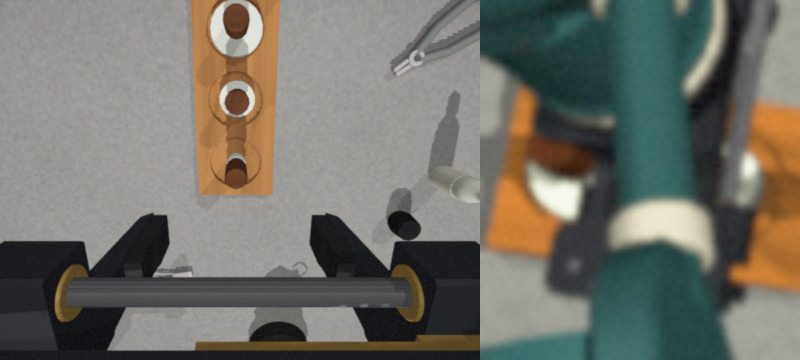

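The wrist view shows all three dies upright in their hollows. The mid die is at full-image (316,135), and (316.6,138) was predicted. I'll hand in the job.

```bash
python3 -c "
from h import *
print(env.close_job())"
```

```text
the job is handed in; nothing more can be done
None
```

The back clicked home and was held at about 15 N for 1.8 s; the middle die stands upright in its hollow again, nothing else appeared moved in the last pictures, and the job is handed in (no verdict was returned).

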